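# Lock the bulkhead fitting of an aquarium filter chamber with its second nut

## Task

On the white panel of the filter chamber, run the orange lock nut down its threaded stem (clockwise seen from above) until it meets the black nut below it, then tighten it firmly against that nut, as tight as a good hand-tightening and without wrenching it, so that the pair stays locked after you let go. Leave the raffle cup, the test-kit box and the glass tumbler standing where they are.

Things in the scene. Friction and masses are not known exactly. Their poses are not given: they have to be found in the camera images.
- lock_nut_centre (a point): centre of the orange hexagonal lock nut, half-way up: 36 mm across flats, 41.6 mm across corners, 18 mm high, level on the upright stem. z is up; its local +y and -y point out through the middle of a flat, so flats face every 60 degrees from there: grip it from above across two opposite flats. At the start its underside is 2.8 to 4.3 mm above the black nut's top.
- first_nut_top (a point): middle of the top face of the black hexagonal first nut, on the stem's axis; that nut is 31 mm across flats (35.8 mm across corners), narrower than the lock nut, its top stands 17 mm above the white panel, and it is tight on the panel and does not turn. z is up. The grey threaded stem, 24 mm across, rises to 39 mm above this point through both nuts.
- finished_nut_centre (a point): centre of the green lock nut (36 mm across flats, 18 mm high) of the finished fitting that stands on the same panel about 140 mm from the one to be locked; same stem and black nut; already locked, rigid and not to be worked on
- chamber: filter chamber, fixed in place: clear walls with a white panel on top, 190 mm along its x by 290 mm along its y, panel top 90 mm above the table; origin at the centre of its underside, z up. Both fittings stand upright on the panel.
- raffle_cup: loose bystander: translucent lidded cup, 92 mm across and 115 mm high; origin at the centre of its underside, z up
- test_kit: loose bystander: upright white and green carton, 45 x 70 x 95 mm; origin at the centre of its underside, z up
- tumbler: loose bystander: glass tumbler, 72 mm across and 100 mm high; origin at the centre of its underside, z up
- lock_nut_underside (a point): middle of the orange lock nut's underside, on the stem's axis, 9 mm below its centre. Right-hand thread: clockwise from above lowers the nut 0.64 mm per rad, freely (0.03 N m), for 0.7 to 1.1 turns until it meets the black nut, where it comes to a stop.
- tightening (a joint): how far the orange nut has been turned past first contact with the black nut, in rad clockwise; about 0 until then. It yields at 0.16 N m and the moment grows by 0.3 N m per rad; well tightened is 0.3 N m, which is about 0.5 rad. Let go, it stays (from beyond 0.53 rad it eases back to 0.53; the hexagon springs back by some hundredths of a rad); beyond 1.2 rad it is wrenched.

How it is judged:
By the outcome, as a careful person would: the job done as asked, in the order asked, and still so for the second after the job is handed in, with the robot touching nothing.
It also fails if it takes over 67 s, if anything falls off the work surface, if the arm or the gripper's body presses on something with over 40 N, if the wrist force passes 120 N, or if a joint passes its speed limit or range.

## Robot

A 6-joint arm with a two-finger parallel gripper is mounted at the origin on the work surface. World frame = base frame: x ahead of the robot, y to its left, z up, the work surface at z = 0. Lengths are in m, angles in rad, forces in N, time in s.
With the tool pointing down it reaches from about 0.35 to 0.775 m from the base axis. Payload 5.5 kg.
Tool frame: the origin (TCP) lies at the very end of the fingers, on their centre line; the grasp point (between the pads) lies 19 mm behind it (env.grip_point_offset is the distance from the TCP to the grasp point, in m); z points along the fingers, y is the line along which they close (so a half turn about z gives the same grasp; the last joint's range is limited). The gripper opens to 85 mm and grips with 20 to 120 N. Pads are 22 mm wide; open, the fingers measure 114 mm over their backs; the gripper's body (76 mm by 85 mm) begins 54 mm behind the grasp point. The pads swing forward as they close: fully open they stand 13 mm farther back than shut.
Start: joints at [1.07, 0.313, 0.046, 1.304, 0, 1.431], TCP at [0.203, 0.538, 0.231] pointing down, gripper open.
Joint ranges: [-2.76, 2.76], [-0.86, 1.69], [-1.03, 1.26], [-2.2, 2.34], [-1.47, 1.5], [-3.14, 3.14]. Speed limits (rad/s): [2.57, 2.57, 3.14, 3.14, 3.14, 3.14].

## Interface

Orientations are given as a unit quaternion [w, x, y, z].
In Python, from workcell import sensors, imaging, workorder, env gives the robot as it stands.
- The arm moves only by the shell command python3 -m handwheel 'ROWS' [FORCE]. ROWS is JSON, a list of rows, each a list of 5 numbers: the shift along the tool's x, y, z in mm, then the turn about the tool's z in rad, then the opening, from 0 (shut) to 1 (fully open). A call has 1 to 8 rows; each row is the pose to reach, as a shift and turn from the pose commanded when the call began, along the tool's axes at that moment; what a row does not reach only later rows make up. A row lasts 1/10 s, in which the tool goes at most 50 mm and 8.59 degrees, less where a joint would pass 70% of its speed; a pose out of reach is approached as far as the arm can. A call with a gripper value outside its range is refused whole. The fingers move at their own pace and stop on an object; FORCE is the grip in N (left out, the last holds). Time passes only in rows, so rows that repeat a pose let the fingers close. It gives the time, the measured TCP pose, the force, the opening and the grip force at its end, in the units of the state.
- sensors.get_state(): the state, without advancing time (a new reading comes with each control period).
- imaging.read_camera(name): name is "side" or "top" or "wrist"; returns a dict with "color" (384x512x3 uint8, blue, green, red), "z_map" (384x512 float32, m along the optical axis (not along the pixel's ray), 0 where there is no reading), "fx", "fy", "cx", "cy" (pixels), "xyz" and "rotation" of the camera in the world. Camera axes: x right, y down, z forward; pixel columns grow to the right and rows downward; lengths in m; the calibration is good to about 2 mm. A picture is of the moment at which its call begins.
- workorder.hand_in(): hands the job in; it is judged then, once.
The state is a dict: "clock": time; "joint_pos": joint angles; "qvel": joint speeds; "tau": joint torques, N m; "tcp_pos": TCP position; "orientation": TCP orientation; "wrist_force": force on the tool from outside, world axes, zero at the start; "ft_torque": the same for the moment, N m; "finger_gap": finger opening in m; "grip_force": force on a finger pad.
Only numpy, scipy, OpenCV 4.12 (cv2) and the standard library are available. Lean on these libraries where they do the work, as an engineer would, in place of code of your own. Each camera call takes 0.05 s, during which the arm holds its last target. There are 200 camera calls.

## Working session

There is one attempt and no reset: what is moved stays moved. The work goes in short steps, Python scripts to look and compute and a shell command to move; the robot and the scene stay as the last step left them, time stands still between calls to the robot, and variables do not carry over. Pictures are saved under pics/ and viewed, at most 10 in all, crops included, and the job is handed in when it is done.

```bash
mkdir -p pics
cat > h.py <<'E'
import numpy as np, cv2
from workcell import sensors, imaging, workorder, env
def grab(n): return imaging.read_camera(n)
def pts(c):
    z=c["z_map"]; v,u=np.indices(z.shape)
    P=np.stack([(u-c["cx"])/c["fx"]*z,(v-c["cy"])/c["fy"]*z,z],-1)
    return P@np.array(c["rotation"]).T+np.array(c["xyz"])
def ray(c,u,v,h):
    d=np.array(c["rotation"])@np.array([(u-c["cx"])/c["fx"],(v-c["cy"])/c["fy"],1]); o=np.array(c["xyz"])
    return o+d*(h-o[2])/d[2]
E
python3 - <<'E'
from h import *
im=[]
for n in("top","side","wrist"):
    c=grab(n); np.save(f"/tmp/{n}.npy",c,allow_pickle=True); im.append(c["color"]); print(n,c["xyz"],np.round(c["rotation"],2).tolist(),c["fx"])
    hsv=cv2.cvtColor(c["color"],cv2.COLOR_BGR2HSV); P=pts(c)
    for nm,lo,hi in(("or",(5,140,90),(20,255,255)),("gr",(40,100,50),(85,255,255))):
        m=cv2.inRange(hsv,lo,hi); k,l,s,ce=cv2.connectedComponentsWithStats(m)
        for i in range(1,k):
            if s[i,4]>40: print(nm,s[i].tolist(),np.round(ce[i],1),np.round(np.median(P[l==i],0),3), np.round(P[l==i].max(0),3))
z=np.zeros_like(im[0])
cv2.imwrite("pics/a.png",cv2.resize(np.vstack([np.hstack(im[:2]),np.hstack([im[2],z])]),(800,600)))
s=sensors.get_state();print(s["tcp_pos"],s["orientation"],s["finger_gap"],s["clock"],env.grip_point_offset)
E
```

```text
top [0.50241385 0.06392935 1.27588487] [-0.02, 0.71, -0.7, 0.04] 416.9000685997612Traceback (most recent call last):
  File "<stdin>", line 5, in <module>
  File "h.py", line 7, in pts
    return P@np.array(c["rotation"]).T+np.array(c["xyz"])
           ~^~~~~~~~~~~~~~~~~~~~~~~~~~
ValueError: matmul: Input operand 1 has a mismatch in its core dimension 0, with gufunc signature (n?,k),(k,m?)->(n?,m?) (size 4 is different from 3)
```

Rotation is a quaternion; converting.

```bash
cat > h.py <<'E'
import numpy as np, cv2
from scipy.spatial.transform import Rotation as R
from workcell import sensors, imaging, workorder, env
def grab(n):
    c=imaging.read_camera(n); c["rotation"]=R.from_quat(c["rotation"],scalar_first=True).as_matrix(); return c
def pts(c):
    z=c["z_map"]; v,u=np.indices(z.shape)
    P=np.stack([(u-c["cx"])/c["fx"]*z,(v-c["cy"])/c["fy"]*z,z],-1)
    return P@c["rotation"].T+np.array(c["xyz"])
def ray(c,u,v,h):
    d=c["rotation"]@np.array([(u-c["cx"])/c["fx"],(v-c["cy"])/c["fy"],1]); o=np.array(c["xyz"])
    return o+d*(h-o[2])/d[2]
E
python3 - <<'E'
from h import *
im=[]
for n in("top","side","wrist"):
    c=grab(n); im.append(c["color"]); print(n,c["xyz"],np.round(c["rotation"],2).tolist(),c["fx"])
    hsv=cv2.cvtColor(c["color"],cv2.COLOR_BGR2HSV); P=pts(c)
    for nm,lo,hi in(("or",(5,140,90),(20,255,255)),("gr",(40,100,50),(85,255,255))):
        m=cv2.inRange(hsv,lo,hi); k,l,s,ce=cv2.connectedComponentsWithStats(m)
        for i in range(1,k):
            if s[i,4]>40: print(nm,s[i].tolist(),np.round(ce[i],1),np.round(np.median(P[l==i],0),3), np.round(P[l==i].max(0),3))
z=np.zeros_like(im[0])
cv2.imwrite("pics/a.png",cv2.resize(np.vstack([np.hstack(im[:2]),np.hstack([im[2],z])]),(800,600)))
s=sensors.get_state();print(s["tcp_pos"],s["orientation"],s["finger_gap"],s["clock"],env.grip_point_offset)
E
```

```text
top [0.50241385 0.06392935 1.27588487] [[0.02, -1.0, 0.08], [-1.0, -0.02, -0.02], [0.02, -0.08, -1.0]] 416.9000685997612
or [0, 75, 512, 309, 116383] [263.6 228.5] [ 0.494 -0.012  0.001] [0.973 0.834 1.276]
or [264, 210, 14, 14, 70] [270.  217.3] [ 0.538 -0.004  0.129] [0.56  0.012 0.135]
gr [14, 145, 34, 33, 892] [ 30.6 161.2] [0.699 0.719 0.008] [0.75  0.774 1.276]
gr [219, 190, 13, 13, 57] [226.5 197.7] [0.589 0.114 0.124] [0.613 0.138 0.129]
side [ 0.43477503 -0.63897947  0.72101656] [[0.97, -0.16, 0.18], [-0.24, -0.63, 0.74], [-0.0, -0.76, -0.65]] 353.1169674941663
or [0, 0, 509, 384, 94661] [219.3 253.8] [ 0.439 -0.112  0.   ] [1.559 2.104 0.721]
or [223, 202, 15, 14, 139] [230.2 209.5] [ 0.539 -0.019  0.126] [0.559 0.008 0.131]
gr [222, 103, 23, 12, 232] [233.1 108.4] [0.698 0.715 0.008] [0.752 0.784 0.012]
gr [234, 170, 14, 12, 108] [240.9 176.1] [0.595 0.109 0.12 ] [0.616 0.133 0.128]
gr [224, 267, 32, 28, 138] [239.2 285.9] [ 0.517 -0.203  0.071] [ 0.565 -0.164  0.081]
wrist [0.1418835  0.56108244 0.3728996 ] [[0.35, 0.9, 0.24], [0.94, -0.34, -0.09], [-0.0, 0.26, -0.97]] 266.0918867897298
or [0, 0, 512, 320, 105587] [233.4 149.3] [ 0.183  0.521 -0.   ] [1.492 1.534 0.373]
or [58, 335, 57, 49, 1746] [ 88.6 362.6] [ 0.43   0.145 -0.   ] [0.472 0.561 0.373]
or [392, 334, 46, 50, 1348] [413.1 358.5] [ 0.621  0.678 -0.001] [0.676 0.717 0.373]
gr [419, 366, 33, 18, 380] [435.4 376.8] [0.663 0.704 0.007] [0.686 0.727 0.373]
[0.20284173 0.53772118 0.23074796] [-1.65474397e-04  1.79392035e-01  9.83777515e-01 -5.21317806e-04] 0.085637982270149 0.2 0.0187
```

View pics/a.png

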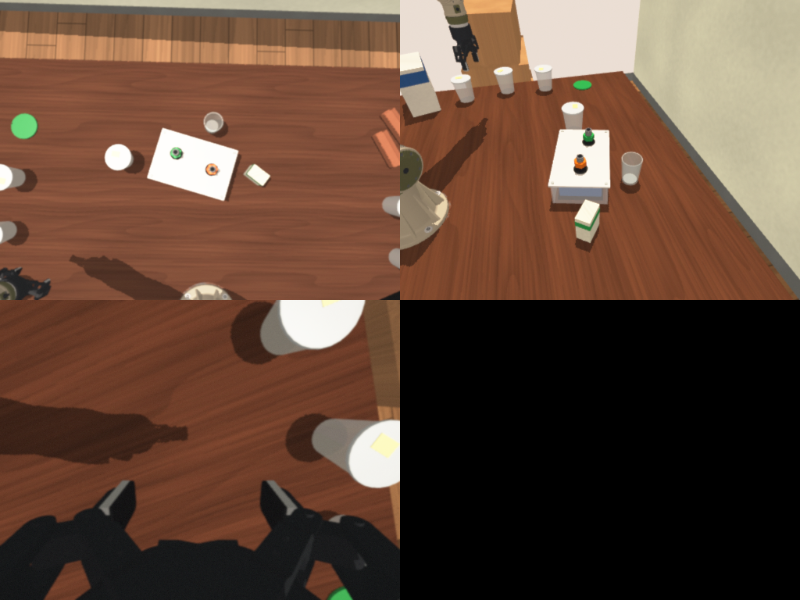

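The first picture shows the orange nut at about (212,170) in the tiled view and the green one at (176,153). The cup, tumbler and carton are all clear of the path. I'm moving over the orange nut at the present height, turning back on the way to gain wrist range.

```bash
python3 -m handwheel '[[-504,-389,0,-1.2,1],[-504,-389,0,-1.2,1],[-504,-389,0,-1.2,1],[-504,-389,0,-1.2,1],[-504,-389,0,-1.2,1],[-504,-389,0,-1.2,1],[-504,-389,0,-1.2,1],[-504,-389,0,-1.2,1]]' 60
cat > to.py <<'E'
import sys; from h import *
s=sensors.get_state(); M=R.from_quat(s["orientation"],scalar_first=True).as_matrix(); t=np.array(s["tcp_pos"])
p=np.array(list(map(float,sys.argv[1:4]))) 
print("clock",s["clock"],"tcp",t.round(4),"j",np.round(s["joint_pos"],3),"shift mm",(M.T@(p-t)*1000).round(1),"xaxis yaw",np.arctan2(M[1,0],M[0,0]).round(3))
E
python3 to.py 0.537 -0.004 0.231
```

```text
clock: 1.0
tcp_pos: [0.3907, 0.2361, 0.2315]
orientation: [0.0, -0.345, 0.939, 0.0]
wrist_force: [0.6, 0.8, 0.4]
finger_gap: 0.0855
grip_force: 0.0
clock 1.0 tcp [0.3907 0.2361 0.2315] j [ 0.367  0.084 -0.24   1.246  0.    -0.337] shift mm [  44.1 -277.7    0.5] xaxis yaw -2.437
```

```bash
python3 -m handwheel '[[44,-278,0,-1.2,1],[44,-278,0,-1.2,1],[44,-278,0,-1.2,1],[44,-278,0,-1.2,1],[44,-278,0,-1.2,1],[44,-278,0,-1.2,1],[44,-278,0,-1.2,1],[44,-278,0,-1.2,1]]'
cat > nut.py <<'E'
import sys; from h import *
c=grab("wrist"); P=pts(c); h=float(sys.argv[1])
hsv=cv2.cvtColor(c["color"],cv2.COLOR_BGR2HSV)
m=cv2.inRange(hsv,(3,170,120),(20,255,255)); near=(P[...,2]>.1)&(P[...,2]<.16); m=m*near
k,l,s,ce=cv2.connectedComponentsWithStats(m.astype(np.uint8)); i=1+np.argmax(s[1:,4]); print(s[i],ce[i].round(1))
Q=P[l==i]; print("z pct",np.percentile(Q[:,2],[5,50,90,98]).round(4))
zt=h; top=(l==i)&(np.abs(P[...,2]-zt)<.004)
hull=cv2.convexHull(np.argwhere(top)[:,::-1].astype(np.int32)).reshape(-1,2)
W=np.array([ray(c,u,v,zt)[:2] for u,v in hull]); W32=(W*1000).astype(np.float32)
(cx,cy),r=cv2.minEnclosingCircle(W32); print("circle mm",cx,cy,r)
A=np.radians(np.arange(0,60,.5)); best=[]
for a in A:
    e=0;o=np.zeros(2);
    ws=[]
    for k6 in range(3):
        n=np.array([np.cos(a+k6*np.pi/3),np.sin(a+k6*np.pi/3)]); p=W32@n; ws.append(np.ptp(p)); o+=n*(p.max()+p.min())/2*2/3
    best.append((np.sum(ws),a,ws,o))
b=min(best,key=lambda t:t[0]); print("flat normal deg",np.degrees(b[1]),"widths",np.round(b[2],1),"centre",b[3].round(1))
cv2.imwrite(sys.argv[2],c["color"])
s=sensors.get_state();print("j",np.round(s["joint_pos"],3),"tcp",np.round(s["tcp_pos"],4))
E
python3 nut.py 0.1285 pics/b.png
```

```text
clock: 1.8
tcp_pos: [0.5365, -0.006, 0.2307]
orientation: [0.0, 0.787, -0.617, -0.0]
wrist_force: [-0.5, -0.2, 0.1]
finger_gap: 0.0855
grip_force: 0.0
[231 165  37  35 372] [252.5 176.1]
z pct [0.119  0.128  0.1291 0.1295]
circle mm 543.266845703125 -10.137500762939453 18.817068099975586
flat normal deg 2.5 widths [35.1 18.6 33.1] centre [540.7 -13.9]
j [-0.159  0.238 -0.056  1.277  0.    -1.977] tcp [ 0.5358 -0.0049  0.2308]
```

View pics/b.png

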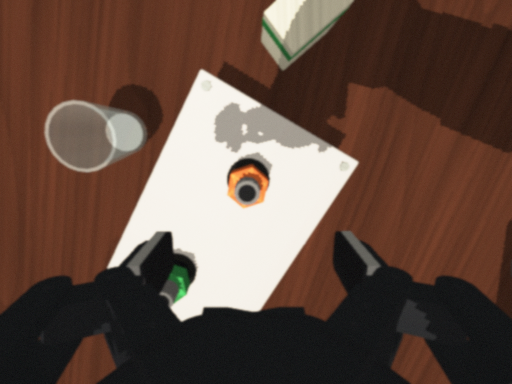

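The wrist view shows the orange nut at (248,185), with the stem top at (246,192) and the fingers clear. I'll go 40 mm lower for a closer look.

```bash
python3 -m handwheel '[[0,0,40,0,1],[0,0,40,0,1],[0,0,40,0,1]]' >/dev/null
sed -i 's/(3,170,120),(20,255,255)/(3,150,50),(22,255,255)/' nut.py
sed -i 's/^cv2.imwrite.*/x,y=ce[i].astype(int); cv2.imwrite(sys.argv[2],cv2.resize(c["color"][y-40:y+40,x-50:x+50],(700,560),interpolation=cv2.INTER_CUBIC)); print("crop origin",x-50,y-40)\nfor u,v in np.array(sys.argv[3:],float).reshape(-1,2): print(u,v,ray(c,x-50+(u+.5)\/7-.5,y-40+(v+.5)\/7-.5,h))/' nut.py
python3 nut.py 0.1285 pics/c.png
```

```text
[222 168  47  46 854] [245.7 185.3]
z pct [0.1149 0.128  0.129  0.1296]
circle mm 543.3408813476562 -8.412165641784668 19.873449325561523
flat normal deg 1.5000000000000002 widths [35.4 35.7 35.5] centre [543.2  -8.3]
crop origin 195 145
j [-0.156  0.251 -0.134  1.185  0.    -1.964] tcp [ 0.5354 -0.0031  0.1923]
```

View pics/c.png

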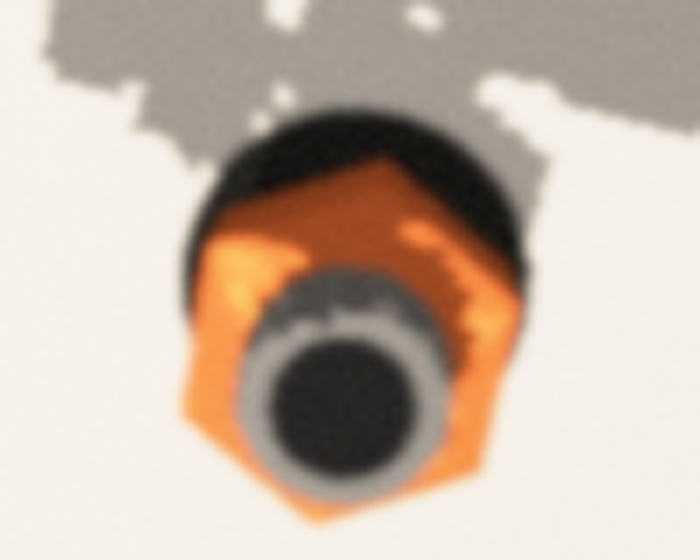

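The crop shows a clean hexagon, with the stem ring at (340,405) in the crop. The centre is (0.5432, -0.0083), the top is at about z 0.1285, and the flat normals are at 1.5°+60k. Next I'll work out the shift and turn (-0.836 rad).

```bash
python3 to.py 0.5432 -0.0083 0.100
```

```text
clock 2.2 tcp [ 0.5354 -0.0031  0.1923] j [-0.156  0.251 -0.134  1.185  0.    -1.964] shift mm [ 6.9 -6.3 92.3] xaxis yaw -1.333
```

```bash
python3 -m handwheel '[[7,-6,15,-0.836,1],[7,-6,15,-0.836,0.8],[7,-6,15,-0.836,0.8],[7,-6,15,-0.836,0.8],[7,-6,15,-0.836,0.8],[7,-6,15,-0.836,0.8],[7,-6,15,-0.836,0.8],[7,-6,15,-0.836,0.8]]'; python3 to.py 0.5432 -0.0083 0.100; python3 nut.py 0.1285 pics/d.png
```

```text
clock: 3.0
tcp_pos: [0.5437, -0.0087, 0.1779]
orientation: [-0.0, 0.969, -0.247, 0.001]
wrist_force: [0.3, -0.9, -0.2]
finger_gap: 0.0681
grip_force: 0.0
clock 3.0 tcp [ 0.5437 -0.0087  0.1779] j [-0.164  0.273 -0.142  1.154  0.    -2.806] shift mm [-0.9 -0.  77.9] xaxis yaw -0.499
[229 180  47  47 998] [252.2 199.1]
z pct [0.1138 0.128  0.129  0.1299]
circle mm 544.4630126953125 -7.912148952484131 19.928613662719727
flat normal deg 2.5 widths [35.8 34.8 35.8] centre [544.1  -7.9]
crop origin 202 159
j [-0.164  0.273 -0.142  1.154  0.    -2.807] tcp [ 0.5435 -0.0087  0.1775]
```

```bash
python3 -m handwheel '[[0,0,40,0,0.8],[0,0,65,0,0.8],[0,0,78,0,0.8],[0,0,78,0,0.8]]'; python3 -m handwheel '[[0,0,0,0,0.3],[0,0,0,0,0.3],[0,0,0,0,0.3],[0,0,0,0,0.3],[0,0,0,0,0.3],[0,0,0,0,0.3]]' 60;  python3 -c "
from h import *
s=sensors.get_state();print(s['ft_torque'],s['joint_pos'])"
```

```text
clock: 3.45
tcp_pos: [0.5413, -0.0085, 0.0966]
orientation: [0.0, 0.969, -0.247, -0.002]
wrist_force: [0.6, 0.2, 0.1]
finger_gap: 0.0684
grip_force: 0.0
clock: 4.05
tcp_pos: [0.5446, -0.0081, 0.1002]
orientation: [-0.001, 0.969, -0.246, 0.002]
wrist_force: [1.0, 4.5, 7.0]
finger_gap: 0.035
grip_force: 61.1
[ 0.98990681 -0.24105152  0.04761348] [-1.63366053e-01  3.27099441e-01 -2.67546064e-01  9.72228222e-01
  1.87953767e-03 -2.80870553e+00]
```

Gripped cleanly. Turning clockwise now, following the descent of the thread.

```bash
cat > st.py <<'E'
from h import *
s=sensors.get_state(); print("Tz",np.round(s['ft_torque'],3),"F",np.round(s['wrist_force'],1),"j6",round(s['joint_pos'][5],3),"j1",round(s['joint_pos'][0],3),"gap",round(s['finger_gap'],4),"yaw",round(-R.from_quat(s['orientation'],scalar_first=True).as_euler('xyz')[2],3),"z",round(s['tcp_pos'][2],4),"t",s['clock'])
E
for k in 1; do :; done
python3 -m handwheel '[[0,0,0.1,0.14,0.3],[0,0,0.2,0.28,0.3],[0,0,0.3,0.42,0.3],[0,0,0.4,0.56,0.3],[0,0,0.4,0.7,0.3],[0,0,0.5,0.84,0.3],[0,0,0.6,0.98,0.3],[0,0,0.7,1.12,0.3]]'>/dev/null; python3 st.py
python3 -m handwheel '[[0,0,0.1,0.14,0.3],[0,0,0.2,0.28,0.3],[0,0,0.3,0.42,0.3],[0,0,0.4,0.56,0.3],[0,0,0.4,0.7,0.3],[0,0,0.5,0.84,0.3],[0,0,0.6,0.98,0.3],[0,0,0.7,1.12,0.3]]'>/dev/null; python3 st.py
```

```text
Tz [0.133 1.024 0.038] F [-4.9  0.8 11.7] j6 -1.683 j1 -0.164 gap 0.0349 yaw 1.623 z 0.0994 t 4.85
Tz [1.061 1.817 0.051] F [-8.2  5.1 14.8] j6 -0.563 j1 -0.164 gap 0.0353 yaw 2.742 z 0.0985 t 5.65
```

```bash
python3 -m handwheel '[[0,0,0.1,0.14,0.3],[0,0,0.2,0.28,0.3],[0,0,0.3,0.42,0.3],[0,0,0.3,0.56,0.3],[0,0,0.4,0.7,0.3],[0,0,0.5,0.84,0.3],[0,0,0.6,0.98,0.3],[0,0,0.6,1.12,0.3]]'>/dev/null; python3 st.py
python3 -m handwheel '[[0,0,0.1,0.14,0.3],[0,0,0.1,0.28,0.3],[0,0,0.2,0.42,0.3],[0,0,0.3,0.56,0.3],[0,0,0.4,0.7,0.3],[0,0,0.4,0.84,0.3],[0,0,0.4,0.84,0.3]]'>/dev/null; python3 st.py
```

```text
Tz [2.517 1.33  0.055] F [-6.9 13.3 13.5] j6 0.557 j1 -0.162 gap 0.0349 yaw -2.423 z 0.0979 t 6.45
Tz [2.924 0.493 0.   ] F [-2.2 15.1  9.9] j6 1.394 j1 -0.161 gap 0.0349 yaw -1.586 z 0.0974 t 7.15
```

```bash
for i in 1; do python3 -m handwheel '[[0,0,0.1,0.1,0.3],[0,0,0.1,0.2,0.3]]'>/dev/null; python3 st.py; done
python3 -m handwheel '[[0,0,0.1,0.1,0.3],[0,0,0.1,0.2,0.3]]'>/dev/null; python3 st.py
python3 -m handwheel '[[0,0,0.1,0.1,0.3],[0,0,0.1,0.2,0.3]]'>/dev/null; python3 st.py
```

```text
Tz [2.946 0.189 0.03 ] F [-1.  14.6  6.9] j6 1.595 j1 -0.161 gap 0.0347 yaw -1.385 z 0.0974 t 7.35
Tz [2.812e+00 4.900e-02 2.000e-03] F [ 0.9 14.   7.1] j6 1.795 j1 -0.161 gap 0.0352 yaw -1.185 z 0.0972 t 7.55
Tz [ 2.744 -0.225  0.017] F [ 0.8 13.8  5.6] j6 1.995 j1 -0.161 gap 0.0351 yaw -0.985 z 0.0971 t 7.75
```

```bash
python3 -m handwheel '[[0,0,0.1,0.1,0.3],[0,0,0.1,0.2,0.3]]'>/dev/null; python3 st.py
python3 -m handwheel '[[0,0,0.1,0.1,0.3],[0,0,0.1,0.2,0.3]]'>/dev/null; python3 st.py
```

```text
Tz [ 2.565 -0.411  0.028] F [ 2.6 12.8  5.3] j6 2.195 j1 -0.161 gap 0.0351 yaw -0.785 z 0.097 t 7.95
Tz [ 2.292 -0.572 -0.014] F [ 3.1 12.6  4. ] j6 2.395 j1 -0.162 gap 0.0352 yaw -0.584 z 0.0969 t 8.15
```

```bash
python3 -m handwheel '[[0,0,0.1,0.1,0.3],[0,0,0.1,0.2,0.3]]'>/dev/null; python3 st.py
```

```text
Tz [ 2.028 -0.604 -0.021] F [ 4.2 11.6  4.6] j6 2.595 j1 -0.162 gap 0.0351 yaw -0.384 z 0.0968 t 8.35
```

No contact after 5.4 rad. I'll let go, rise, turn back two flats (2.094 rad) and look again before regripping.

```bash
python3 -m handwheel '[[0,0,0,0,0.8],[0,0,0,0,0.8],[0,0,0,0,0.8],[0,0,0,0,0.8],[0,0,0,0,0.8]]'
python3 -m handwheel '[[0,0,-40,0,0.8],[0,0,-80,0,0.8],[0,0,-80,-0.14,0.8],[0,0,-80,-1,0.8],[0,0,-80,-1,0.8],[0,0,-80,-1,0.8],[0,0,-80,-1,0.8],[0,0,-80,-1,0.8]]'
python3 -m handwheel '[[0,0,0,-1.094,0.8],[0,0,0,-1.094,0.8],[0,0,0,-1.094,0.8],[0,0,0,-1.094,0.8],[0,0,0,-1.094,0.8],[0,0,0,-1.094,0.8],[0,0,0,-1.094,0.8],[0,0,0,-1.094,0.8]]'
python3 -m handwheel '[[0,0,0,-0.26,0.8],[0,0,0,0,0.8]]' >/dev/null; python3 st.py
python3 nut.py 0.1250 pics/e.png; python3 to.py 0.5437 -0.0081 0.0968
```

```text
clock: 8.85
tcp_pos: [0.5427, -0.0091, 0.0953]
orientation: [0.0, 0.981, 0.192, -0.0]
wrist_force: [0.5, -1.1, -0.6]
finger_gap: 0.0682
grip_force: 0.0
clock: 9.65
tcp_pos: [0.5428, -0.009, 0.1753]
orientation: [-0.0, 0.801, 0.598, -0.0]
wrist_force: [-0.3, -0.0, 1.3]
finger_gap: 0.0681
grip_force: 0.0
clock: 10.45
tcp_pos: [0.5428, -0.009, 0.1753]
orientation: [-0.0, 0.374, 0.927, -0.0]
wrist_force: [-0.2, -0.3, 0.7]
finger_gap: 0.0684
grip_force: 0.0
Tz [-0.028 -0.037 -0.006] F [ 0.6 -0.   0.2] j6 0.602 j1 -0.164 gap 0.0686 yaw -2.375 z 0.1753 t 10.65
[231 175  48  48 993] [254.9 194.3]
z pct [0.111  0.1246 0.1256 0.1262]
circle mm 542.5072021484375 -6.393368721008301 20.279165267944336
flat normal deg 52.0 widths [35.9 36.2 35.8] centre [542.6  -6.3]
crop origin 204 154
j [-0.164  0.274 -0.146  1.151 -0.     0.617] tcp [ 0.5428 -0.009   0.1753]
clock 10.7 tcp [ 0.5428 -0.009   0.1753] j [-0.164  0.274 -0.146  1.151 -0.     0.617] shift mm [-0.   1.3 78.5] xaxis yaw 2.36
```

View pics/e.png

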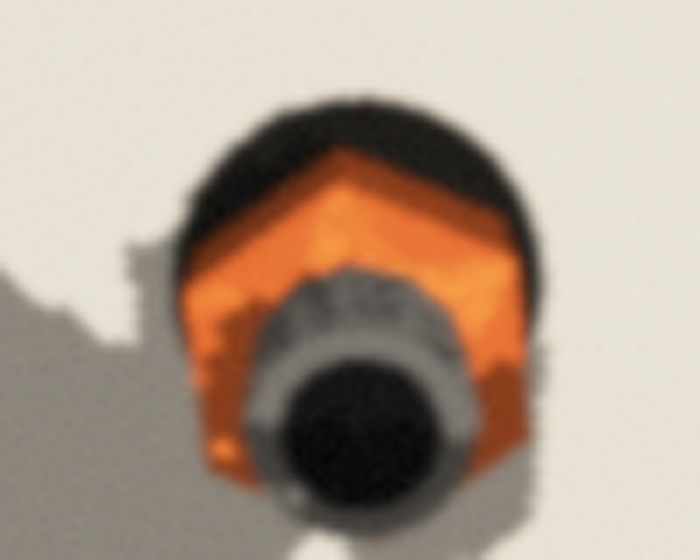

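The crop shows the nut clean and slightly lower, its top at about z 0.125, with flats at 52°. I'll regrip with a small centring shift and a turn of -0.122.

```bash
python3 -m handwheel '[[1,1.4,0,-0.122,0.8],[1,1.4,40,-0.122,0.8],[1,1.4,70,-0.122,0.8],[1,1.4,79,-0.122,0.8],[1,1.4,79,-0.122,0.8],[1,1.4,79,-0.122,0.8]]'
python3 -m handwheel '[[0,0,0,0,0.3],[0,0,0,0,0.3],[0,0,0,0,0.3],[0,0,0,0,0.3],[0,0,0,0,0.3],[0,0,0,0,0.3]]' 80; python3 st.py
python3 -m handwheel '[[0,0,0.1,0.1,0.3],[0,0,0.1,0.2,0.3]]'>/dev/null; python3 st.py
```

```text
clock: 11.3
tcp_pos: [0.5439, -0.0073, 0.0975]
orientation: [0.001, 0.319, 0.948, 0.0]
wrist_force: [0.4, -0.2, -0.0]
finger_gap: 0.0684
grip_force: 0.0
clock: 11.9
tcp_pos: [0.5439, -0.0079, 0.0982]
orientation: [0.001, 0.319, 0.948, -0.0]
wrist_force: [-2.2, -2.1, 5.7]
finger_gap: 0.0345
grip_force: 79.3
Tz [-0.413  0.328 -0.032] F [-2.2 -2.1  5.7] j6 0.488 j1 -0.161 gap 0.0345 yaw -2.492 z 0.0982 t 11.9
Tz [-0.592  0.517  0.072] F [-2.9 -2.5  5.8] j6 0.692 j1 -0.161 gap 0.0348 yaw -2.288 z 0.098 t 12.1
```

```bash
python3 -m handwheel '[[0,0,0.1,0.1,0.3],[0,0,0.1,0.2,0.3]]'>/dev/null; python3 st.py
```

```text
Tz [-0.781  0.772  0.176] F [-3.4 -3.9  7. ] j6 0.892 j1 -0.162 gap 0.0349 yaw -2.088 z 0.098 t 12.3
```

```bash
python3 -m handwheel '[[0,0,0.1,0.1,0.3],[0,0,0.1,0.2,0.3]]'>/dev/null; python3 st.py
```

```text
Tz [-0.805  1.027  0.281] F [-4.5 -4.4  9.4] j6 1.092 j1 -0.162 gap 0.035 yaw -1.888 z 0.098 t 12.5
```

```bash
python3 -m handwheel '[[0,0,0.1,0.1,0.3],[0,0,0.1,0.2,0.3]]'>/dev/null; python3 st.py
```

```text
Tz [-0.844  1.139  0.275] F [-6.  -3.7  9.8] j6 1.292 j1 -0.162 gap 0.0348 yaw -1.688 z 0.098 t 12.7
```

The nut has met the black nut: the moment rose from j6≈0.7 and z stopped falling. I'll hold and average the moment.

```bash
for i in 1; do
python3 -m handwheel '[[0,0,0,0,0.3]]'>/dev/null; python3 st.py
python3 -m handwheel '[[0,0,0,0,0.3]]'>/dev/null; python3 st.py
python3 -m handwheel '[[0,0,0,0,0.3]]'>/dev/null; python3 st.py
python3 -m handwheel '[[0,0,0,0,0.3]]'>/dev/null; python3 st.py; done
```

```text
Tz [-0.851  1.087  0.244] F [-6.2 -4.1  8.9] j6 1.29 j1 -0.162 gap 0.0346 yaw -1.69 z 0.0979 t 12.8
Tz [-0.806  1.139  0.209] F [-5.  -4.2  9.8] j6 1.288 j1 -0.162 gap 0.0348 yaw -1.692 z 0.098 t 12.9
Tz [-0.838  1.141  0.234] F [-6.1 -4.1  9.9] j6 1.288 j1 -0.162 gap 0.0347 yaw -1.692 z 0.098 t 13.0
Tz [-0.91   1.073  0.263] F [-6.1 -4.7  9.7] j6 1.288 j1 -0.162 gap 0.0349 yaw -1.692 z 0.0979 t 13.1
```

```bash
python3 -m handwheel '[[0,0,0,0.1,0.3],[0,0,0,0.15,0.3]]'>/dev/null; python3 st.py
python3 -m handwheel '[[0,0,0,0,0.3]]'>/dev/null; python3 st.py
python3 -m handwheel '[[0,0,0,0,0.3]]'>/dev/null; python3 st.py
python3 -m handwheel '[[0,0,0,0,0.3]]'>/dev/null; python3 st.py
```

```text
Tz [-0.874  1.292  0.359] F [-6.1 -4.4 10.2] j6 1.441 j1 -0.162 gap 0.0349 yaw -1.539 z 0.0979 t 13.3
Tz [-0.85   1.27   0.338] F [-6.4 -4.5 11.1] j6 1.439 j1 -0.162 gap 0.0347 yaw -1.541 z 0.0979 t 13.4
Tz [-0.87   1.22   0.322] F [-5.9 -5.  10.2] j6 1.438 j1 -0.162 gap 0.0344 yaw -1.542 z 0.0979 t 13.5
Tz [-0.917  1.26   0.345] F [-6.2 -5.1 10.4] j6 1.438 j1 -0.162 gap 0.0348 yaw -1.542 z 0.0979 t 13.6
```

The moment is about 0.33 N m. I'll add a small margin, then let go, rise clear and check.

```bash
python3 -m handwheel '[[0,0,0,0.06,0.3],[0,0,0,0.06,0.3],[0,0,0,0.06,0.3]]'>/dev/null; python3 st.py
python3 -m handwheel '[[0,0,0,0.06,0.8],[0,0,0,0.06,0.8],[0,0,0,0.06,0.8],[0,0,0,0.06,0.8],[0,0,0,0.06,0.8],[0,0,0,0.06,0.8]]'
python3 -m handwheel '[[0,0,-30,0,0.8],[0,0,-80,0,0.8],[0,0,-90,0,0.8],[0,0,-90,0,0.8],[0,0,-90,0,0.8]]'; python3 st.py
python3 nut.py 0.1243 pics/f.png; python3 -c "
from h import *
a=grab('top')['color'][60:340,100:460]; b=grab('side')['color'][80:360,100:460]; cv2.imwrite('pics/g.png',np.hstack([a,b]))"
```

```text
Tz [-0.911  1.288  0.435] F [-5.7 -4.1 10.1] j6 1.498 j1 -0.162 gap 0.0347 yaw -1.482 z 0.0979 t 13.9
clock: 14.5
tcp_pos: [0.5432, -0.007, 0.0959]
orientation: [-0.0, 0.757, 0.653, -0.0]
wrist_force: [-0.8, 0.2, -0.4]
finger_gap: 0.0683
grip_force: 0.0
clock: 15.0
tcp_pos: [0.5428, -0.007, 0.1852]
orientation: [-0.0, 0.758, 0.653, -0.0]
wrist_force: [-0.3, 1.0, 0.2]
finger_gap: 0.0683
grip_force: 0.0
Tz [-0.013  0.027 -0.052] F [-0.3  1.   0.2] j6 1.558 j1 -0.161 gap 0.0683 yaw -1.422 z 0.1852 t 15.0
[229 175  48  47 881] [252.8 192.6]
z pct [0.111  0.1246 0.1256 0.1267]
circle mm 543.5706787109375 -6.361268520355225 20.31688117980957
flat normal deg 8.0 widths [35.4 36.2 35.7] centre [543.6  -6.1]
crop origin 202 152
j [-0.161  0.27  -0.128  1.175  0.     1.558] tcp [ 0.5422 -0.0069  0.1845]
```

View pics/g.png

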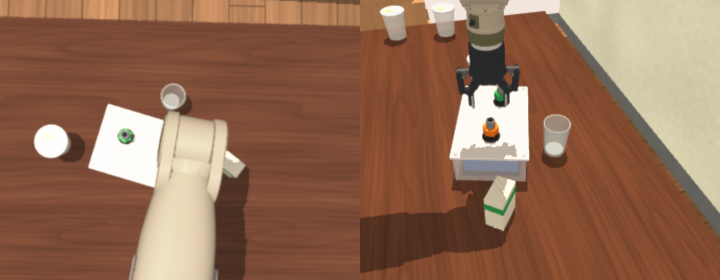

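View pics/f.png

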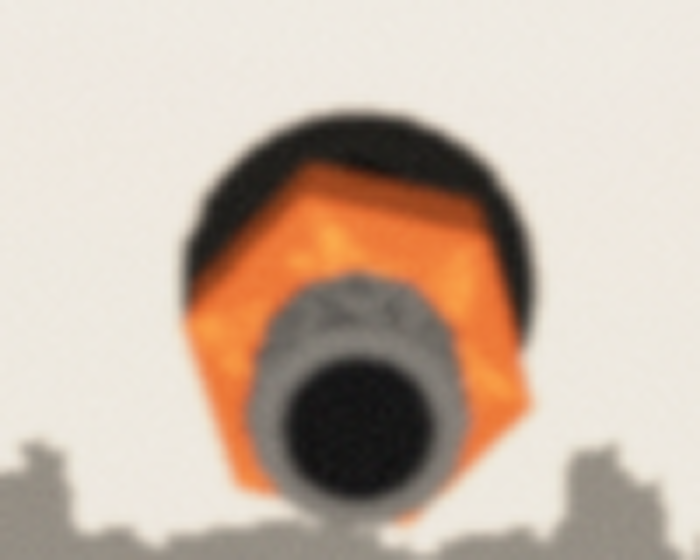

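The views show the cup, tumbler and carton upright in place and the gripper clear. In the crop the orange nut is seated on the black nut, its hexagon about 16° back from the tool. This matches easing back from about 0.8 rad at release to the 0.53 rad locked state, well short of 1.2. Handing in.

```bash
python3 -c "
from workcell import workorder; print(workorder.hand_in())"
```

```text
the job is handed in; nothing more can be done
None
```

The orange lock nut is run down and tightened against the black nut: I turned it to about 0.8 rad past contact and estimate it eased back to about 0.53 rad on release; the cup, carton and tumbler are still standing in place, and the job is handed in at about 15 s (no verdict was returned).

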